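Tap a cocked bearing cup home in a spindle housing

ROBOT

A 7-joint arm with a two-finger parallel gripper is mounted at the origin on the work surface. World frame = base frame: x ahead of the robot, y to its left, z up, the work surface at z = 0. Lengths are in m, angles in rad, forces in N, time in s.
With the tool pointing down it reaches from about 0.4 to 0.85 m from the base axis. Payload 4.5 kg.
Tool frame: the origin (TCP) lies midway between the tips of the shut fingers; the grasp point (between the pads) lies 19 mm behind it; y points along the fingers, z is the direction in which the jaws open and shut, and the axes are right-handed (so a half turn about y gives the same grasp; the last joint's range is limited). The gripper opens to 88 mm and grips with 3 to 60 N. Pads are 18 mm wide; open, the fingers measure 123 mm over their backs; the gripper's body (75 mm by 187 mm) begins 45 mm behind the grasp point.
Start: joints at [1.176, 0.689, -0.195, 1.565, 0.157, 0.902, -0.215], TCP at [0.26, -0.568, 0.239] pointing down, gripper open.
Joint ranges: [-3.01, 3.01], [-0.46, 2.08], [-1.47, 1.51], [0.13, 2.56], [-1, 4.14], [0.04, 2.09], [-2.66, 2.66]. Speed limits (rad/s): [2.57, 2.57, 3.14, 3.14, 3.14, 3.14, 3.14].

INTERFACE

Orientations are given as a unit quaternion [x, y, z, w].
In Python, from plant import r, snapshot, get_calibration, job, boxes_of gives the robot as it stands. The module is installed in compiled form; this text tells all that it offers.
- The arm moves only by the shell command python3 -m handwheel 'ROWS' [OPENING] [FORCE]. ROWS is JSON, a list that holds one entry, the list of rows, each a list of 6 numbers: the shift along the tool's x, y, z as a fraction of full scale, then the turn, a rotation vector about the tool's x, y, z as a fraction of full scale. In form: [[[x, y, z, wx, wy, wz], ...]]. A call has 1 to 12 rows; each row is the pose to reach, as a shift and turn from the pose commanded when the call began, along the tool's axes at that moment, turning the shorter way round; what a row does not reach only later rows make up. Full scale, the value 1, is 100 cm for a shift and 180 degrees for a turn. A row lasts 1/12 s, in which the tool goes at most 41.7 mm and 7.16 degrees, less where a joint would pass 70% of its speed; a pose out of reach is approached as far as the arm can. A call with a number of a shift or a turn outside -1 to 1 is refused whole. A call with a gripper value outside its range is refused whole. OPENING is the opening, from -1 (shut) to 1 (fully open), set as the call begins (- or left out, the last holds). The fingers move at their own pace and stop on an object; FORCE is the grip in N (left out, the last holds). Time passes only in rows, so rows that repeat a pose let the fingers close. It gives the time, the measured TCP pose, the force and the opening at its end, in the units of the state.
- r.get_state(): the state, without advancing time (a new reading comes with each control period).
- snapshot(name): name is "scene" or "top" or "wrist"; returns the picture (384x512x3 uint8, red, green, blue); there is no depth.
- get_calibration(name): a dict with "fx", "fy", "cx", "cy" (pixels), "k1" (the pictures are not rectified: a ray, as slopes to the right and down, at radius r is drawn at 1 + k1 r^2 times it, then the intrinsics apply), "T" (4x4, takes a point from camera to world coordinates). Camera axes: x right, y down, z forward; pixel columns grow to the right and rows downward; lengths in m; the calibration is good to about 2 mm. A picture is of the moment at which its call begins: read the wrist's pose just before it. get_calibration takes no time and is no camera call; for the wrist camera it gives the pose at the moment of the call.
- job.finish_job(): hands the job in, once; it reports no verdict.
Trained networks look in the newest picture that a camera, given by its name, has taken for a name from the list of things; names that differ only in an ending like _2 or _b are one class to them, and where a whole thing is asked for, a point or a joint stands for the part that bears it (a point fixed in the world has none). Each returns a list of dicts, best first, with "confidence" (0 to 1); they miss things now and then, are a little off and sometimes report something else, mostly with a low value. They report only what shows in the picture. A call takes as long as a camera call.
- boxes_of(thing, camera): "bbox" ([left, top, right, bottom] in pixels, round what is visible of it).
The state is a dict: "clock": time; "q": joint angles; "qd": joint speeds; "joint_torque": joint torques, N m; "tool_pos": TCP position; "eef_rot": TCP orientation; "contact_force": force on the tool from outside, world axes, zero at the start; "moment": the same for the moment, N m; "opening": opening from 0.0 (shut) to 1.0 (fully open).
Only numpy, scipy, OpenCV 4.12 (cv2) and the standard library are available. Lean on these libraries where they do the work, as an engineer would, in place of code of your own. Each camera call takes 0.05 s, during which the arm holds its last target. There are 200 camera calls.

TASK

The flanged bearing cup has been started in the bore of the spindle housing and stands there cocked. Take the brass drift out of the tool block and, with its end on the flange, tap the cup home gently, a little at a time and alternately around the rim so that it goes in square and never badly cocked, until the flange lies flat on the housing all the way round; keep your fingers off the cup. Then stand the drift back in its hole and let go, leaving everything else where it is.

Things in the scene. Friction and masses are not known exactly. Their poses are not given: they have to be found in the camera images.
- housing: Dark grey metal spindle housing bolted to the table: square foot 100 x 100 x 12 mm with a cap screw at each corner, and on it an upright round boss 80 mm across whose flat top face is 50 mm above the table. An open vertical bore 48 mm wide runs down its middle. Origin: centre of the underside, z up.
- bore_mouth (a point): Centre of the bore at the level of the boss's top face (50 mm above the table), z up along the bore. A sprung tolerance ring inside grips the cup: 5 to 18 N on one side of the flange drives that side down while the far side stays or rises a little (1 mm at the rim cocks the cup about 0.025 rad); less does not move it; the fit varies.
- cup: Bright steel bearing cup, a hollow ring: body 46 mm across, 16 mm long, in the bore to 6-9 mm; at its upper end a flange 60 mm across, 5 mm thick; open middle 38 mm wide at the top. Cocked about 0.045 rad to any side. Origin: centre of its lower end, 34 mm above the table when home; z axis towards the flange, leaning to the low side. Spoilt if cocked over 0.13 rad or struck or pressed with over 50 N.
- cup_face (a point): Centre of the flange's upper face, 21 mm above the cup's origin along its axis; the flat ring 19 to 30 mm from it is where to tap. It is 5 mm above bore_mouth when the cup is home (flange on the boss's face, resistance turns hard), about 12 to 15 mm above it at the start.
- drift: Brass drift, a loose round rod 100 mm long standing upright in the tool block: 16 mm thick, its lower 12 mm reduced to a flat working end 12 mm across; 0.16 kg. Origin: centre of the working (lower) end; z along the rod, upwards. In its hole the origin is 10 mm above the table and the top end 110 mm.
- tool_block: Black block fixed to the table, 60 x 110 x 40 mm high (long side along its y), with the drift's hole in the middle and a few short hex bits near both ends, sticking up to 54 mm above the table. Origin: centre of the underside.
- block_hole (a point): Centre of the mouth of the drift's hole, in the block's top face 40 mm above the table. Hole 22 mm wide, 30 mm deep, with a flat bottom 10 mm above the table.
- foot_a: Bystander: loose levelling foot, black rubber base 50 mm across with an upright threaded stud, 75 mm high. Origin: centre of the underside.
- foot_b: Bystander: a second levelling foot like foot_a.
- ball_bearing: Bystander: small steel ball bearing lying flat, 42 mm across, 12 mm high. Origin: centre of the underside.
- screw_jar: Bystander: screw jar with a black cap, 52 mm across, 70 mm high. Origin: centre of the underside.
- hex_key: Bystander: L-shaped hex key lying on the table, 100 x 28 mm, 8 mm thick. Origin: near the middle of its long leg.
- mouse: Bystander: black computer mouse, 100 x 58 x 36 mm, on a blue mat. Origin: centre of the underside.

How it is judged:
By the outcome, as a careful person would: the job done as asked, in the order asked, and still so for the second after the job is handed in, with the robot touching nothing.
It also fails if it takes over 72 s, if anything falls off the work surface, if the arm or the gripper's body presses on something with over 40 N, if the wrist force passes 120 N, or if a joint passes its speed limit or range.

## Working session

There is one attempt and no reset: what is moved stays moved. The work goes in short steps, Python scripts to look and compute and a shell command to move; the robot and the scene stay as the last step left them, time stands still between calls to the robot, and variables do not carry over. Pictures are saved under pics/ and viewed, about 8 in all and at most 12, crops included, and the job is handed in when it is done.

```bash
mkdir -p pics; cat > h.py <<'E'
import numpy as np, cv2, json
from plant import r, snapshot, get_calibration, job, boxes_of
from scipy.spatial.transform import Rotation as R
def snap(cam,name,crop=None,s=1):
    c=get_calibration(cam); im=snapshot(cam); out=im[:,:,::-1]
    if crop: out=out[crop[1]:crop[3],crop[0]:crop[2]]
    if s!=1: out=cv2.resize(out,None,fx=s,fy=s,interpolation=cv2.INTER_CUBIC)
    cv2.imwrite(f'pics/{name}.png',out); return im,c
def ray(c,u,v):
    x=(u-c['cx'])/c['fx'];y=(v-c['cy'])/c['fy'];a,b=x,y
    for _ in range(20):
        k=1+c['k1']*(a*a+b*b);a,b=x/k,y/k
    T=np.array(c['T']);return T[:3,3],T[:3,:3]@np.array([a,b,1])
def at(c,u,v,z):
    o,d=ray(c,u,v);return o+d*(z-o[2])/d[2]
def proj(c,p):
    T=np.array(c['T']);q=T[:3,:3].T@(np.array(p)-T[:3,3]);a,b=q[0]/q[2],q[1]/q[2];k=1+c['k1']*(a*a+b*b)
    return np.array([c['fx']*a*k+c['cx'],c['fy']*b*k+c['cy']])
def rel(p,Rw=None):
    "shift fractions from current TCP to p"
    s=r.get_state();M=R.from_quat(s['eef_rot']);return np.round(M.inv().apply(np.array(p)-s['tool_pos']),4)
E
python3 - <<'E'
from h import *
np.set_printoptions(precision=4,suppress=True)
s=r.get_state();print(s);print(R.from_quat(s['eef_rot']).as_matrix())
for cam in ['scene','top']:
    im,c=snap(cam,cam+'0',s=1.5); print(cam,np.array(c['T']),c['fx'])
    for n in ['housing','cup','drift','tool_block','foot_a','screw_jar','mouse','ball_bearing','hex_key']:
        print(n,[(np.round(b['bbox']),round(b['confidence'],2)) for b in boxes_of(n,cam)[:2]])
E
```

```text
{'clock': 0.0, 'q': array([ 1.1758,  0.69  , -0.1945,  1.5664,  0.1573,  0.9025, -0.2151]), 'qd': array([ 0.0008, -0.0016, -0.001 , -0.0004,  0.002 , -0.0009, -0.0014]), 'joint_torque': array([ -0.0004, -52.7562,  -1.2668, -15.3427,  -0.0525,   0.0067,
         0.0002]), 'tool_pos': array([ 0.2596, -0.5679,  0.2379]), 'eef_rot': array([-0.1507,  0.6915, -0.6903,  0.1503]), 'contact_force': array([0.3595, 0.3165, 0.141 ]), 'moment': array([ 0.0046, -0.0158,  0.0192]), 'opening': 1.0031775950345154}
[[-0.9094 -0.0009  0.4159]
 [-0.4159  0.0016 -0.9094]
 [ 0.0002 -1.     -0.0018]]
scene [[-0.7934  0.4575 -0.4015  0.8958]
 [ 0.6083  0.5736 -0.5485  0.4933]
 [-0.0207 -0.6794 -0.7334  0.7415]
 [ 0.      0.      0.      1.    ]] 371.284522363418
housing [(array([212., 144., 262., 177.]), 0.96)]
cup [(array([223., 137., 244., 151.]), 0.81), (array([289., 179., 299., 192.]), 0.73)]
drift [(array([320., 217., 330., 242.]), 0.62)]
tool_block [(array([297., 214., 352., 272.]), 0.83)]
foot_a [(array([252., 182., 269., 213.]), 0.82), (array([201., 207., 225., 238.]), 0.6)]
screw_jar [(array([150.,
[... 338 characters left out ...]
[-0.0134 -0.1203 -0.9926  1.1415]
 [ 0.      0.      0.      1.    ]] 477.4269259587095
housing [(array([320., 202., 344., 229.]), 0.38)]
cup [(array([320., 203., 343., 228.]), 0.76), (array([147., 200., 196., 226.]), 0.65)]
drift [(array([165., 200., 176., 215.]), 0.7)]
tool_block [(array([145., 194., 198., 221.]), 0.8), (array([162., 202., 176., 218.]), 0.27)]
foot_a [(array([245., 190., 266., 204.]), 0.75), (array([250., 129., 273., 151.]), 0.66)]
screw_jar [(array([370., 135., 394., 159.]), 0.65), (array([244., 187., 267., 204.]), 0.57)]
mouse [(array([391., 230., 419., 274.]), 0.81)]
ball_bearing [(array([244., 231., 260., 255.]), 0.72)]
hex_key [(array([101., 216., 140., 253.]), 0.46)]
```

View pics/top0.png

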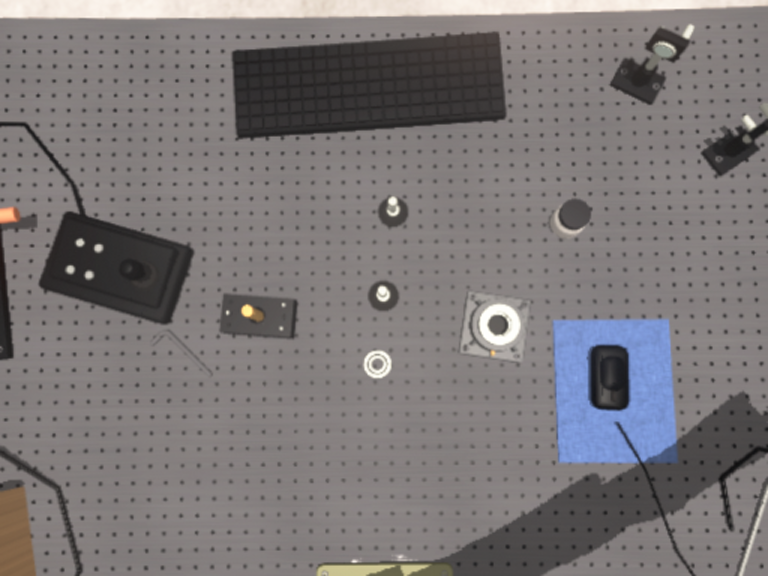

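View pics/scene0.png

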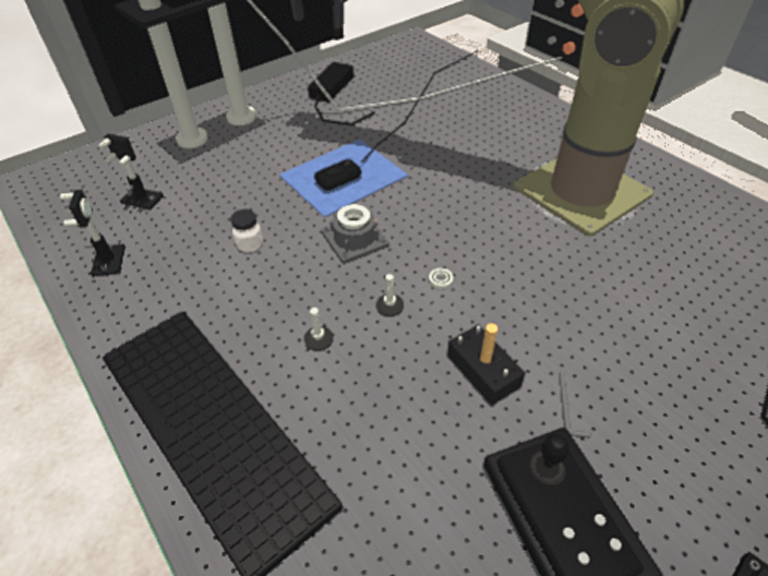

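```bash
python3 - <<'E'
from h import *
c=get_calibration('top')
print('drift',at(c,170.5,204,.11)[:2],'cup',at(c,331.5,215.5,.062)[:2],'blk',at(c,171.5,207.5,.03)[:2])
for n,u,v,z in [('footA',255,197,.03),('footB',261,140,.03),('jar',382,147,.06),('bear',252,243,.01),('mouse',405,252,.02)]: print(n,at(c,u,v,z)[:2])
c=get_calibration('scene'); print('drift top',at(c,325,221,.11),'cup',at(c,233.5,144,.062))
E
```

```text
drift [0.48348633 0.18124388] cup [ 0.45879937 -0.17404728] blk [0.48389629 0.19484368]
footA [ 0.50659935 -0.00075798]
footB [ 0.64296604 -0.0160796 ]
jar [ 0.6153834  -0.29360599]
bear [0.3997864  0.00759926]
mouse [ 0.37619123 -0.34622354]
drift top [0.49017789 0.19483996 0.11      ] cup [ 0.4664626 -0.1789657  0.062    ]
```

The top view shows the block near (258,316) with the drift's top at (247,311), the cup in its housing at (497,324) and no tall obstacles on the route. The scene view agrees, with the drift's top at (491,328) and the cup at (353,215). Next I move above the drift.

```bash
a='[-0.371,-0.06,-0.235,0,0,0]'
python3 -m handwheel '[[[-0.371,-0.06,-0.235,0,0,0],[-0.371,-0.06,-0.235,0,0,0],[-0.371,-0.06,-0.235,0,0,0],[-0.371,-0.06,-0.235,0,0,0],[-0.371,-0.06,-0.235,0,0,0],[-0.371,-0.06,-0.235,0,0,0],[-0.371,-0.06,-0.235,0,0,0],[-0.371,-0.06,-0.235,0,0,0],[-0.371,-0.06,-0.235,0,0,0],[-0.371,-0.06,-0.235,0,0,0],[-0.371,-0.06,-0.235,0,0,0],[-0.371,-0.06,-0.235,0,0,0]]]'
python3 -m handwheel '[[[-0.15,0.05,-0.36,0,0,0],[-0.15,0.05,-0.36,0,0,0],[-0.15,0.05,-0.36,0,0,0],[-0.15,0.05,-0.36,0,0,0],[-0.15,0.05,-0.36,0,0,0],[-0.15,0.05,-0.36,0,0,0],[-0.15,0.05,-0.36,0,0,0],[-0.15,0.05,-0.36,0,0,0],[-0.15,0.05,-0.36,0,0,0],[-0.15,0.05,-0.36,0,0,0],[-0.15,0.05,-0.36,0,0,0],[-0.15,0.05,-0.36,0,0,0]]]'
python3 - <<'E'
from h import *
np.set_printoptions(precision=4,suppress=True)
im,c=snap('wrist','w1',s=1.5);s=r.get_state();print(s['clock'],s['q'],s['tool_pos'],np.array(c['T']),c['fx'])
for n in ['drift','tool_block']:print(n,[(np.round(b['bbox']),b['confidence']) for b in boxes_of(n,'wrist')[:2]])
E
```

```text
clock: 2.0
tool_pos: [0.5042, -0.1929, 0.2998]
eef_rot: [-0.152, 0.691, -0.689, 0.156]
contact_force: [0.3, 0.3, 0.3]
opening: 1.001
clock: 3.0
tool_pos: [0.4861, 0.1897, 0.2485]
eef_rot: [0.151, -0.691, 0.691, -0.151]
contact_force: [0.1, -0.1, -0.1]
opening: 0.999
3.05 [-0.35    0.5408 -0.17    1.864   0.1303  0.7483 -1.7348] [0.4865 0.1879 0.2486] [[ 0.4175 -0.8687 -0.2667  0.5554]
 [-0.9087 -0.399  -0.1231  0.2223]
 [ 0.0006  0.2937 -0.9559  0.3946]
 [ 0.      0.      0.      1.    ]] 340.75569507813356
drift [(array([236., 152., 258., 191.]), 0.74), (array([436., 232., 511., 289.]), 0.53)]
tool_block [(array([190., 110., 303., 207.]), 0.73)]
```

View pics/w1.png

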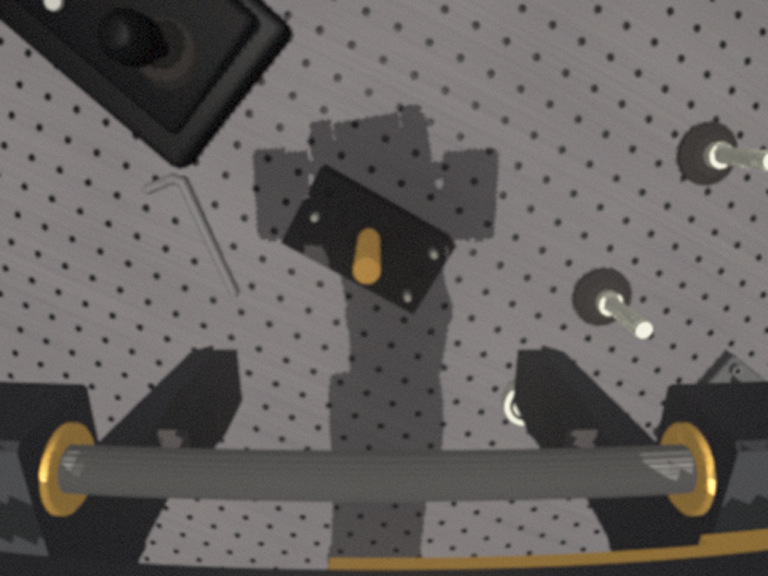

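The wrist picture shows the drift's top centre at (367,270), which is (244.7,180) unscaled. The lit rod runs up to about (369,236) at the block's face.

```bash
python3 - <<'E'
from h import *
c=get_calibration('wrist')
p=at(c,244.7,180,.11);q=at(c,246,155,.04)
print(p,q,rel([p[0],p[1],.068]),r.get_state()['tool_pos'])
t=get_calibration('top');print(at(t,164.7,207.3,.11))
E
```

```text
[0.48106221 0.19092387 0.11      ] [0.48829582 0.19390852 0.04      ] [ 0.0035  0.1808 -0.0063] [0.48677845 0.18688543 0.24879835]
[0.47641294 0.19371551 0.11      ]
```

```bash

python3 -m handwheel '[[[0.003,0.04,-0.006,0,0,0],[0.003,0.08,-0.006,0,0,0],[0.003,0.11,-0.006,0,0,0],[0.003,0.14,-0.006,0,0,0],[0.003,0.165,-0.006,0,0,0],[0.003,0.18,-0.006,0,0,0],[0.003,0.18,-0.006,0,0,0],[0.003,0.18,-0.006,0,0,0]]]'
python3 -m handwheel '[[[0,0,0,0,0,0],[0,0,0,0,0,0],[0,0,0,0,0,0],[0,0,0,0,0,0],[0,0,0,0,0,0],[0,0,0,0,0,0],[0,0,0,0,0,0],[0,0,0,0,0,0],[0,0,0,0,0,0],[0,0,0,0,0,0]]]' -1 50
python3 - <<'E'
from h import *
im,c=snap('wrist','w2',s=1.5);print(r.get_state())
E
```

```text
clock: 3.82
tool_pos: [0.4813, 0.1918, 0.0686]
eef_rot: [0.15, -0.691, 0.692, -0.149]
contact_force: [-0.2, 0.4, -0.1]
opening: 1.0
clock: 4.65
tool_pos: [0.4811, 0.1935, 0.0687]
eef_rot: [0.15, -0.691, 0.691, -0.15]
contact_force: [-0.2, 0.7, 0.5]
opening: 0.266
{'clock': 4.7, 'q': array([-0.42019726,  0.83387321, -0.08486313,  2.01316573,  0.21233816,
        0.30288432, -1.82222697]), 'qd': array([ 0.00076161,  0.0007623 , -0.00012866, -0.00117353, -0.00029676,
       -0.00059141,  0.00119196]), 'joint_torque': array([-1.27746414e-03, -4.94580531e+01,  3.06293741e-01, -5.85891142e+00,
        4.68395243e-03, -7.67055620e-02, -1.52861317e-04]), 'tool_pos': array([0.48105877, 0.19351641, 0.06864539]), 'eef_rot': array([ 0.15048776, -0.69087245,  0.69095848, -0.15041635]), 'contact_force': array([-0.16519421,  0.83545003, -0.02212507]), 'moment': array([-0.03437454, -0.02156234, -0.01321028]), 'opening': 0.22254843201114133}
```

View pics/w2.png

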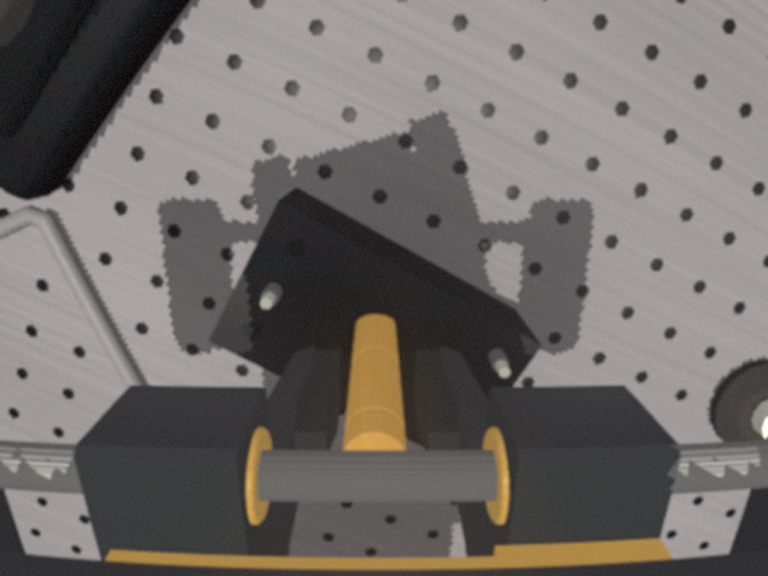

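```bash

python3 -m handwheel '[[[0,0,0,0,0,0],[0,0,0,0,0,0],[0,0,0,0,0,0],[0,0,0,0,0,0],[0,0,0,0,0,0]]]' -1 55
python3 -m handwheel '[[[0,-0.02,0,0,0,0],[0,-0.05,0,0,0,0],[0,-0.09,0,0,0,0],[0,-0.12,0,0,0,0],[0,-0.12,0,0,0,0],[0,-0.12,0,0,0,0]]]'
python3 - <<'E'
from h import *
print(r.get_state());im,c=snap('wrist','w3',s=1.5)
T=np.array(c['T']);M=R.from_quat(r.get_state()['eef_rot']).as_matrix();print(M.T@T[:3,:3],M.T@(T[:3,3]-r.get_state()['tool_pos']))
print([b for b in boxes_of('drift','wrist')[:2]])
E
```

```text
clock: 5.12
tool_pos: [0.481, 0.1936, 0.0687]
eef_rot: [-0.151, 0.691, -0.691, 0.15]
contact_force: [-0.3, -0.6, -1.1]
opening: 0.164
clock: 5.62
tool_pos: [0.4819, 0.1937, 0.19]
eef_rot: [-0.149, 0.691, -0.691, 0.151]
contact_force: [-0.4, -0.3, -2.0]
opening: 0.17
{'clock': 5.6167, 'q': array([-0.37399927,  0.62303005, -0.15576192,  1.93769227,  0.16422464,
        0.5894571 , -1.77985034]), 'qd': array([-0.00914545,  0.05472623,  0.00770855,  0.03860331,  0.0018335 ,
       -0.00807428, -0.00196763]), 'joint_torque': array([ 1.01010385e-01, -4.84252524e+01, -6.84703309e-01, -1.20642659e+01,
       -9.84314916e-03, -4.56781033e-02,  2.02704594e-02]), 'tool_pos': array([0.4819363 , 0.19370008, 0.18998081]), 'eef_rot': array([-0.14910542,  0.69116423, -0.69073249,  0.15148665]), 'contact_force': array([-0.37424933, -0.32441903, -2.00305969]), 'moment': array([0.00092732, 0.0049616 , 0.01138895]), 'opening': 0.17046539220086696}
[[ 3.24045566e-04  9.57089885e-01  2.89791041e-01]
 [ 3.98702289e-05 -2.89791068e-01  9.57089931e-01]
 [ 9.99999947e-01 -2.98586713e-04 -1.32064903e-04]] [-0.07717792 -0.14786852 -0.00069926]
[{'bbox': [231.6, 202.6, 273.0, 303.5], 'confidence': 0.72}]
```

View pics/w3.png

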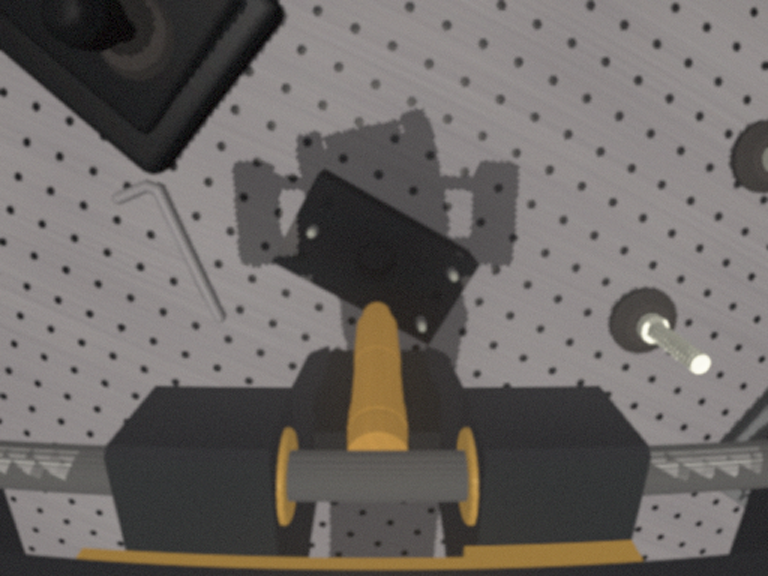

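The drift is held clear of the block. Its tip edge is at (377,303), its top front rim at about (377,408), and the empty hole is at (377,257).

```bash
python3 - <<'E'
from h import *
c=get_calibration('wrist');s=r.get_state();M=R.from_quat(s['eef_rot'])
def tl(u,v,y):
    o,d=ray(c,u,v);o=M.inv().apply(o-s['tool_pos']);d=M.inv().apply(d);return o+d*(y-o[1])/d[1]
print('tip',tl(377/1.5,303/1.5,.0587)+[.006,0,0],'top',tl(377.5/1.5,408/1.5,-.0413)+[.008,0,0],'hole',at(c,377/1.5,257/1.5,.04), s['tool_pos'])
E
python3 -m handwheel '[[[0.04,-0.01,0.02,0,0,0],[0.07,-0.02,0.04,0,0,0],[0.10,-0.02,0.08,0,0,0],[0.12,-0.02,0.12,0,0,0],[0.13,-0.02,0.15,0,0,0],[0.15,-0.02,0.18,0,0,0],[0.15,-0.02,0.21,0,0,0],[0.15,-0.02,0.24,0,0,0],[0.15,-0.02,0.28,0,0,0],[0.15,-0.02,0.28,0,0,0],[0.15,-0.02,0.28,0,0,0]]]'
python3 - <<'E'
from h import *
print(r.get_state()['tool_pos'],r.get_state()['contact_force']);im,c=snap('wrist','w4',s=1.5)
for n in ['cup','housing']:print([b for b in boxes_of(n,'wrist')[:2]])
E
```

```text
tip [ 0.00155765  0.0587     -0.00054961] top [-0.00560798 -0.0413     -0.00049995] hole [0.48154543 0.19401221 0.04      ] [0.48020866 0.19291917 0.18768131]
clock: 6.63
tool_pos: [0.4604, -0.1259, 0.2068]
eef_rot: [-0.15, 0.692, -0.691, 0.148]
contact_force: [-0.9, 1.0, -2.5]
opening: 0.17
[ 0.46039805 -0.12587659  0.20684818] [-0.89833126  0.9657834  -2.50420508]
[{'bbox': [272.2, 164.5, 339.1, 228.5], 'confidence': 0.85}]
[{'bbox': [231.8, 112.7, 364.8, 239.1], 'confidence': 0.89}, {'bbox': [406.0, 260.7, 436.7, 294.1], 'confidence': 0.51}]
```

View pics/w4.png

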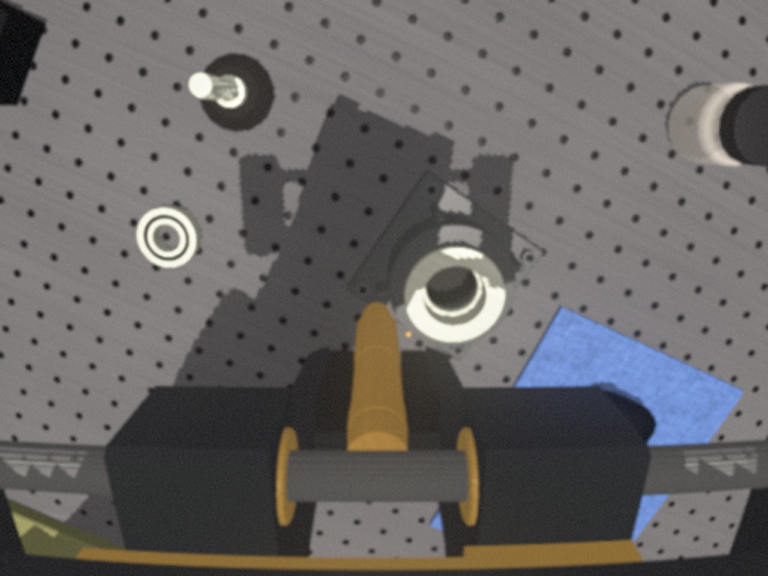

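The flange shows as a bright ring centred at about (455,294) with the drift held beside it. I'll fit its outline, including tilt, from this picture.

```bash
cat > fit.py <<'E'
from h import *
from scipy.optimize import least_squares
def fitcup(im,c,seed,z0):
    g=cv2.cvtColor(im,cv2.COLOR_RGB2GRAY).astype(float)
    th=np.linspace(0,2*np.pi,73)[:-1]
    def rim(p,R0=.030):
        n=np.array([p[3],p[4],1]);n/=np.linalg.norm(n);a=np.cross([0,1,0],n);a/=np.linalg.norm(a);b=np.cross(n,a)
        return [np.array(p[:3])+R0*(np.cos(t)*a+np.sin(t)*b) for t in th]
    p=np.array([seed[0],seed[1],z0,0,0.])
    for it in range(6):
        W=[8,6,5,4,3,3][it];E=[];K=[]
        cc=proj(c,p[:3])
        for i,P in enumerate(rim(p)):
            q=proj(c,P);d=(q-cc)/np.linalg.norm(q-cc);ss=np.arange(-W,W+.1,.25)
            pr=cv2.remap(g.astype(np.float32),np.float32([[q[0]+s*d[0] for s in ss]]),np.float32([[q[1]+s*d[1] for s in ss]]),cv2.INTER_LINEAR)[0]
            gr=pr[4:]-pr[:-4];k=np.argmin(gr)
            if gr[k]<-25:E.append(q+d*ss[k+2]);K.append(i)
        E=np.array(E)
        f=lambda x:np.concatenate([np.ravel(np.array([proj(c,rim(x)[i]) for i in K])-E)@np.eye(2*len(K)),(x[2:3]-z0)/.002,x[3:]/.05])
        # radial residual only
        def f(x):
            P=rim(x);m=proj(c,x[:3]);o=[]
            for i,e in zip(K,E):
                q=proj(c,P[i]);d=(q-m)/np.linalg.norm(q-m);o.append((q-e)@d)
            return np.concatenate([o,(x[2:3]-z0)/.002,x[3:]/.04])
        p=least_squares(f,p,loss='soft_l1').x
    return p,len(K),np.sqrt(np.mean(f(p)[:-3]**2))
E
python3 - <<'E'
from fit import *
np.set_printoptions(precision=4,suppress=True)
c=get_calibration('wrist');im=cv2.resize(cv2.imread('pics/w4.png')[:,:,::-1],(512,384),interpolation=cv2.INTER_AREA)
s=at(c,305,196,.0635);print(s);p,n,e=fitcup(im,c,s,.0635);print('wrist',p,n,e)
for cam,u,v in [('top',331.5,215.5),('scene',235,144)]:
    c=get_calibration(cam);i2=cv2.resize(cv2.imread(f'pics/{cam}0.png')[:,:,::-1],(512,384),interpolation=cv2.INTER_AREA)
    print(cam,fitcup(i2,c,at(c,u,v,.0635),.0635))
st=r.get_state();print(st['tool_pos'],'tip->', R.from_quat(st['eef_rot']).apply([.0015,.0587,-.0005])+st['tool_pos'],rel(p[:3]))
E
```

```text
[ 0.4613 -0.1736  0.0635]
wrist [ 0.46   -0.1718  0.0647 -0.0059  0.0282] 62 0.46218651044381837
top (array([ 0.4579, -0.1764,  0.0646, -0.0165,  0.0245]), 72, np.float64(0.3448794289550699))
scene (array([ 0.4606, -0.1779,  0.064 , -0.0065,  0.0177]), 72, np.float64(0.3198047344116109))
[ 0.4599 -0.1221  0.2076] tip-> [ 0.4582 -0.1222  0.1489] [0.0204 0.1428 0.0455]
```

```bash
python3 - <<'E'
from fit import *
np.set_printoptions(precision=4,suppress=True)
P=[]
for k in range(2):
    c=get_calibration('wrist');im=snapshot('wrist');st=r.get_state()
    p,n,e=fitcup(im,c,[.46,-.175],.0635);P.append(p);print(st['tool_pos'],p,n,e)
p=np.mean(P,0);M=R.from_quat(st['eef_rot'])
for nm,o in [('C',[0,0,0]),('Z+',[0,0,.0245])]:
    t=p[:3]+M.apply(o);t[2]=.075
    print(nm,t,rel(t)-np.array([.0015,.0587,-.0005]))
print(M.inv().apply([p[3],p[4],0]))
E
```

```text
[ 0.4601 -0.1218  0.2079] [ 0.4602 -0.176   0.0642 -0.0028  0.0182] 62 0.501136561339455
[ 0.4604 -0.1219  0.2082] [ 0.4601 -0.1761  0.0638  0.0028  0.0221] 65 0.5780985053676624
C [ 0.4601 -0.176   0.075 ] [0.0212 0.0745 0.0498]
Z+ [ 0.4704 -0.1983  0.075 ] [0.0212 0.0745 0.0743]
[-0.0085  0.     -0.0183]
```

```bash

python3 -m handwheel '[[[0.01,0.02,0.03,0,0,0],[0.021,0.04,0.06,0,0,0],[0.021,0.06,0.074,0,0,0],[0.021,0.074,0.074,0,0,0],[0.021,0.074,0.074,0,0,0],[0.021,0.074,0.074,0,0,0]]]'
python3 -m handwheel '[[[0,0.003,0,0,0,0],[0,0.006,0,0,0,0],[0,0.007,0,0,0,0],[0,0.007,0,0,0,0]]]'
python3 - <<'E'
from h import *
print(r.get_state()['tool_pos'],r.get_state()['contact_force']);snap('wrist','w5',s=1.5)
E
```

```text
clock: 7.38
tool_pos: [0.4723, -0.198, 0.1344]
eef_rot: [-0.152, 0.691, -0.69, 0.151]
contact_force: [0.1, 0.5, -2.7]
opening: 0.168
clock: 7.72
tool_pos: [0.4729, -0.1991, 0.1281]
eef_rot: [0.151, -0.691, 0.691, -0.151]
contact_force: [-0.5, -0.1, -1.0]
opening: 0.163
[ 0.47294473 -0.19911851  0.12808461] [-0.52695678 -0.14309372 -1.04420677]
```

View pics/w5.png

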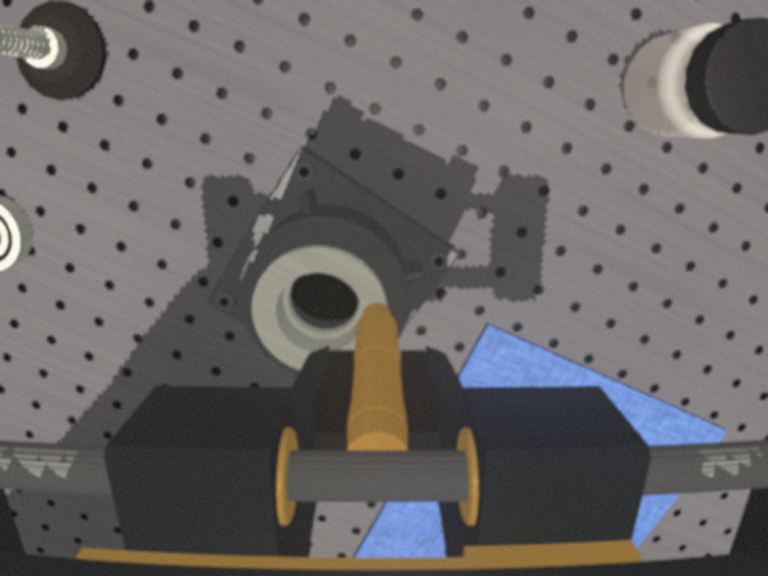

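The drift's tip at (377,303) is over the right-hand rim of the flange, about 25 mm from the cup's centre at (320,308). I'll feel for contact.

```bash

for i in 1; do
python3 -m handwheel '[[[0,0.001,0,0,0,0],[0,0.002,0,0,0,0],[0,0.003,0,0,0,0]]]' | egrep 'pos|force'
python3 -m handwheel '[[[0,0.0005,0,0,0,0],[0,0.001,0,0,0,0],[0,0.001,0,0,0,0]]]' | egrep 'pos|force'
python3 -m handwheel '[[[0,0.0005,0,0,0,0],[0,0.001,0,0,0,0],[0,0.001,0,0,0,0]]]' | egrep 'pos|force'
done
```

```text
tool_pos: [0.4728, -0.1996, 0.1248]
contact_force: [-0.2, -0.9, -1.7]
tool_pos: [0.4727, -0.1995, 0.1236]
contact_force: [0.3, 0.0, -2.1]
tool_pos: [0.4729, -0.1996, 0.1231]
contact_force: [-0.7, 0.3, 3.1]
```

```bash

python3 -m handwheel '[[[0,0.0005,0,0,0,0],[0,0.001,0,0,0,0],[0,0.001,0,0,0,0]]]' | egrep 'pos|force'
python3 -m handwheel '[[[0,0.0005,0,0,0,0],[0,0.001,0,0,0,0],[0,0.001,0,0,0,0]]]' | egrep 'pos|force'
```

```text
tool_pos: [0.4731, -0.1997, 0.1225]
contact_force: [-0.1, 0.2, 8.0]
tool_pos: [0.4733, -0.2, 0.1218]
contact_force: [-2.6, 0.8, 10.0]
```

```bash

echo "Z-"; python3 -m handwheel '[[[0,-0.007,0,0,0,0],[0,-0.007,-0.02,0,0,0],[0,-0.007,-0.049,0,0,0],[0,-0.007,-0.049,0,0,0],[0,-0.004,-0.049,0,0,0],[0,-0.002,-0.049,0,0,0],[0,-0.002,-0.049,0,0,0]]]' | egrep 'clock|pos|force'
python3 -m handwheel '[[[0,0.0005,0,0,0,0],[0,0.001,0,0,0,0],[0,0.001,0,0,0,0]]]' | egrep 'pos|force'
python3 -m handwheel '[[[0,0.0005,0,0,0,0],[0,0.001,0,0,0,0],[0,0.001,0,0,0,0]]]' | egrep 'pos|force'
```

```text
Z-
clock: 9.6
tool_pos: [0.4528, -0.1555, 0.1224]
contact_force: [0.4, 0.7, -2.3]
tool_pos: [0.4528, -0.1555, 0.1221]
contact_force: [-0.9, 1.0, 4.4]
tool_pos: [0.453, -0.1554, 0.1216]
contact_force: [-1.7, 1.6, 9.3]
```

```bash

echo "X+"; python3 -m handwheel '[[[0,-0.007,0,0,0,0],[0.01,-0.007,0.012,0,0,0],[0.0245,-0.007,0.0245,0,0,0],[0.0245,-0.007,0.0245,0,0,0],[0.0245,-0.004,0.0245,0,0,0],[0.0245,-0.002,0.0245,0,0,0],[0.0245,-0.002,0.0245,0,0,0]]]' | egrep 'clock|pos|force'
python3 -m handwheel '[[[0,0.0005,0,0,0,0],[0,0.001,0,0,0,0],[0,0.001,0,0,0,0]]]' | egrep 'pos|force'
python3 -m handwheel '[[[0,0.0005,0,0,0,0],[0,0.001,0,0,0,0],[0,0.001,0,0,0,0]]]' | egrep 'pos|force'
echo "X-"; python3 -m handwheel '[[[0,-0.007,0,0,0,0],[-0.02,-0.007,0,0,0,0],[-0.049,-0.007,0,0,0,0],[-0.049,-0.007,0,0,0,0],[-0.049,-0.004,0,0,0,0],[-0.049,-0.002,0,0,0,0],[-0.049,-0.002,0,0,0,0]]]' | egrep 'clock|pos|force'
python3 -m handwheel '[[[0,0.0005,0,0,0,0],[0,0.001,0,0,0,0],[0,0.001,0,0,0,0]]]' | egrep 'pos|force'
python3 -m handwheel '[[[0,0.0005,0,0,0,0],[0,0.001,0,0,0,0],[0,0.001,0,0,0,0]]]' | egrep 'pos|force'
```

```text
X+
clock: 10.68
tool_pos: [0.4406, -0.1866, 0.1223]
contact_force: [-0.7, -0.1, -1.5]
tool_pos: [0.4405, -0.1869, 0.1216]
contact_force: [0.6, 1.0, -2.2]
tool_pos: [0.4405, -0.1872, 0.1212]
contact_force: [-0.7, 0.6, 4.0]
X-
clock: 11.77
tool_pos: [0.4841, -0.1674, 0.1226]
contact_force: [0.9, 0.5, -1.1]
tool_pos: [0.4843, -0.1674, 0.1222]
contact_force: [-0.4, 0.7, 5.9]
tool_pos: [0.4845, -0.1675, 0.1217]
contact_force: [-1.4, 0.6, 8.5]
```

```bash

echo "X+"; python3 -m handwheel '[[[0,-0.007,0,0,0,0],[0.02,-0.007,0,0,0,0],[0.049,-0.007,0,0,0,0],[0.049,-0.006,0,0,0,0],[0.049,-0.003,0,0,0,0],[0.049,-0.001,0,0,0,0],[0.049,0,0,0,0,0],[0.049,0.0005,0,0,0,0],[0.049,0.001,0,0,0,0],[0.049,0.0015,0,0,0,0],[0.049,0.002,0,0,0,0],[0.049,0.002,0,0,0,0]]]' | egrep 'clock|pos|force'
echo "X-"; python3 -m handwheel '[[[0,-0.008,0,0,0,0],[-0.02,-0.008,0,0,0,0],[-0.049,-0.008,0,0,0,0],[-0.049,-0.007,0,0,0,0],[-0.049,-0.004,0,0,0,0],[-0.049,-0.003,0,0,0,0],[-0.049,-0.002,0,0,0,0],[-0.049,-0.0015,0,0,0,0],[-0.049,-0.001,0,0,0,0],[-0.049,-0.0005,0,0,0,0],[-0.049,0,0,0,0,0],[-0.049,0,0,0,0,0]]]' | egrep 'clock|pos|force'
```

```text
X+
clock: 13.27
tool_pos: [0.4407, -0.1875, 0.1198]
contact_force: [-3.3, -1.6, 13.8]
X-
clock: 14.27
tool_pos: [0.4871, -0.1663, 0.1204]
contact_force: [1.9, 4.2, 11.6]
```

```bash

echo "Z+"; python3 -m handwheel '[[[0,-0.008,0,0,0,0],[0.012,-0.008,0.012,0,0,0],[0.0255,-0.008,0.0245,0,0,0],[0.0255,-0.006,0.0245,0,0,0],[0.0255,-0.003,0.0245,0,0,0],[0.0255,-0.001,0.0245,0,0,0],[0.0255,0,0.0245,0,0,0],[0.0255,0.0005,0.0245,0,0,0],[0.0255,0.001,0.0245,0,0,0],[0.0255,0.0015,0.0245,0,0,0],[0.0255,0.002,0.0245,0,0,0],[0.0255,0.002,0.0245,0,0,0]]]' | egrep 'clock|pos|force'
echo "Z-"; python3 -m handwheel '[[[0,-0.008,0,0,0,0],[0,-0.008,-0.02,0,0,0],[0,-0.008,-0.049,0,0,0],[0,-0.007,-0.049,0,0,0],[0,-0.004,-0.049,0,0,0],[0,-0.003,-0.049,0,0,0],[0,-0.002,-0.049,0,0,0],[0,-0.0015,-0.049,0,0,0],[0,-0.001,-0.049,0,0,0],[0,-0.0005,-0.049,0,0,0],[0,0,-0.049,0,0,0],[0,0,-0.049,0,0,0]]]' | egrep 'clock|pos|force'
python3 - <<'E'
from h import *
snap('wrist','w6',s=1.5)
E
```

```text
Z+
clock: 15.27
tool_pos: [0.472, -0.2006, 0.1181]
contact_force: [-2.5, -3.0, 12.8]
Z-
clock: 16.27
tool_pos: [0.4511, -0.1526, 0.1174]
contact_force: [-3.9, 8.0, 15.6]
```

View pics/w6.png

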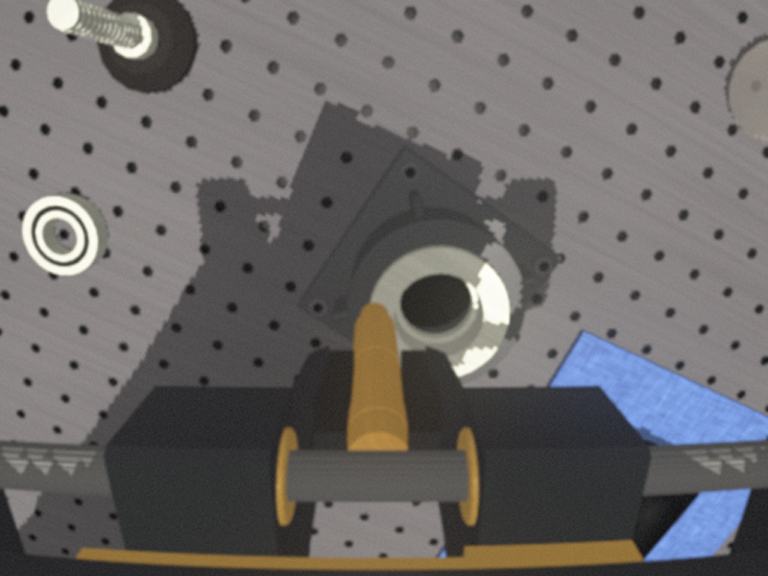

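The tip at (377,303) rests on the left rim, about 27 mm from the cup's centre at (440,312), slightly outward. The cup looks level, so I'll carry on with a small inward correction.

```bash

echo "X+"; python3 -m handwheel '[[[0,-0.008,0,0,0,0],[0.012,-0.008,0.012,0,0,0],[0.0235,-0.008,0.026,0,0,0],[0.0235,-0.006,0.026,0,0,0],[0.0235,-0.003,0.026,0,0,0],[0.0235,-0.001,0.026,0,0,0],[0.0235,0,0.026,0,0,0],[0.0235,0.0005,0.026,0,0,0],[0.0235,0.001,0.026,0,0,0],[0.0235,0.0015,0.026,0,0,0],[0.0235,0.002,0.026,0,0,0],[0.0235,0.002,0.026,0,0,0]]]' | egrep 'clock|pos|force'
echo "X-"; python3 -m handwheel '[[[0,-0.008,0,0,0,0],[-0.02,-0.008,0,0,0,0],[-0.048,-0.008,0,0,0,0],[-0.048,-0.007,0,0,0,0],[-0.048,-0.004,0,0,0,0],[-0.048,-0.003,0,0,0,0],[-0.048,-0.002,0,0,0,0],[-0.048,-0.0015,0,0,0,0],[-0.048,-0.001,0,0,0,0],[-0.048,-0.0005,0,0,0,0],[-0.048,0,0,0,0,0],[-0.048,0,0,0,0,0]]]' | egrep 'clock|pos|force'
echo "Z+"; python3 -m handwheel '[[[0,-0.008,0,0,0,0],[0.012,-0.008,0.012,0,0,0],[0.0245,-0.008,0.0235,0,0,0],[0.0245,-0.007,0.0235,0,0,0],[0.0245,-0.004,0.0235,0,0,0],[0.0245,-0.001,0.0235,0,0,0],[0.0245,0,0.0235,0,0,0],[0.0245,0,0.0235,0,0,0]]]' | egrep 'clock|pos|force'
```

```text
X+
clock: 17.32
tool_pos: [0.4411, -0.189, 0.1159]
contact_force: [-3.9, -1.7, 15.8]
X-
clock: 18.32
tool_pos: [0.4875, -0.1674, 0.1165]
contact_force: [2.2, 3.9, 13.4]
Z+
clock: 18.98
tool_pos: [0.472, -0.2004, 0.1153]
contact_force: [-1.4, -2.0, 8.7]
```

```bash

python3 -m handwheel '[[[0,0.0005,0,0,0,0],[0,0.001,0,0,0,0],[0,0.0015,0,0,0,0],[0,0.0015,0,0,0,0]]]' | egrep 'clock|pos|force'
echo "Z-"; python3 -m handwheel '[[[0,-0.008,0,0,0,0],[0,-0.008,-0.02,0,0,0],[0,-0.008,-0.048,0,0,0],[0,-0.007,-0.048,0,0,0],[0,-0.004,-0.048,0,0,0],[0,-0.003,-0.048,0,0,0],[0,-0.002,-0.048,0,0,0],[0,-0.0015,-0.048,0,0,0],[0,-0.001,-0.048,0,0,0],[0,-0.001,-0.048,0,0,0]]]' | egrep 'clock|pos|force'
python3 -m handwheel '[[[0,0.0005,0,0,0,0],[0,0.001,0,0,0,0],[0,0.001,0,0,0,0]]]' | egrep 'clock|pos|force'
```

```text
clock: 19.32
tool_pos: [0.4723, -0.2005, 0.1146]
contact_force: [-2.6, -2.8, 14.6]
Z-
clock: 20.15
tool_pos: [0.4521, -0.1548, 0.115]
contact_force: [-2.8, 6.3, 14.2]
clock: 20.4
tool_pos: [0.4521, -0.1546, 0.1141]
contact_force: [-2.4, 6.8, 16.4]
```

```bash

echo "X+"; python3 -m handwheel '[[[0,-0.008,0,0,0,0],[0.012,-0.008,0.012,0,0,0],[0.0235,-0.008,0.024,0,0,0],[0.0235,-0.006,0.024,0,0,0],[0.0235,-0.003,0.024,0,0,0],[0.0235,-0.001,0.024,0,0,0],[0.0235,0,0.024,0,0,0],[0.0235,0.0005,0.024,0,0,0],[0.0235,0.001,0.024,0,0,0],[0.0235,0.001,0.024,0,0,0]]]' | egrep 'clock|pos|force'
python3 -m handwheel '[[[0,0.0005,0,0,0,0],[0,0.0005,0,0,0,0]]]' | egrep 'clock|pos|force'
echo "X-"; python3 -m handwheel '[[[0,-0.008,0,0,0,0],[-0.02,-0.008,0,0,0,0],[-0.047,-0.008,0,0,0,0],[-0.047,-0.007,0,0,0,0],[-0.047,-0.004,0,0,0,0],[-0.047,-0.003,0,0,0,0],[-0.047,-0.002,0,0,0,0],[-0.047,-0.0015,0,0,0,0],[-0.047,-0.001,0,0,0,0],[-0.047,-0.001,0,0,0,0]]]' | egrep 'clock|pos|force'
python3 -m handwheel '[[[0,0.0005,0,0,0,0],[0,0.001,0,0,0,0],[0,0.001,0,0,0,0]]]' | egrep 'clock|pos|force'
python3 - <<'E'
from h import *
snap('wrist','w7',crop=(190,110,450,300),s=3)
E
```

```text
X+
clock: 21.23
tool_pos: [0.4413, -0.1885, 0.1135]
contact_force: [-2.4, -1.8, 18.0]
clock: 21.4
tool_pos: [0.4414, -0.1885, 0.1135]
contact_force: [-2.8, -1.4, 21.8]
X-
clock: 22.23
tool_pos: [0.4849, -0.1677, 0.1141]
contact_force: [0.7, 4.1, 13.0]
clock: 22.48
tool_pos: [0.4851, -0.1677, 0.1134]
contact_force: [-0.4, 3.0, 16.2]
```

View pics/w7.png

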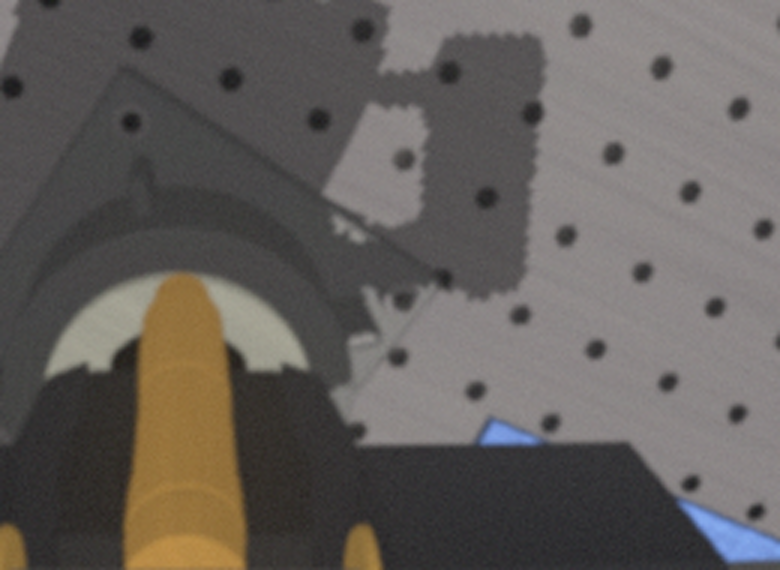

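The tip at about (180,280) is near the flange's far rim, and the flange now sits close to the boss. X+ turned hard at TCP z of about 0.1135, the predicted home level. I'll finish each side with hard-stop checks.

```bash

python3 -m handwheel '[[[0,0.0005,0,0,0,0],[0,0.0005,0,0,0,0],[0,0.0005,0,0,0,0]]]' | egrep 'clock|pos|force'
echo "Z+"; python3 -m handwheel '[[[0,-0.008,0,0,0,0],[0.012,-0.008,0.012,0,0,0],[0.0235,-0.008,0.0235,0,0,0],[0.0235,-0.006,0.0235,0,0,0],[0.0235,-0.003,0.0235,0,0,0],[0.0235,-0.001,0.0235,0,0,0],[0.0235,-0.0005,0.0235,0,0,0],[0.0235,0,0.0235,0,0,0],[0.0235,0,0.0235,0,0,0]]]' | egrep 'clock|pos|force'
python3 -m handwheel '[[[0,0.0005,0,0,0,0],[0,0.0005,0,0,0,0],[0,0.0005,0,0,0,0]]]' | egrep 'clock|pos|force'
echo "Z-"; python3 -m handwheel '[[[0,-0.008,0,0,0,0],[0,-0.008,-0.02,0,0,0],[0,-0.008,-0.048,0,0,0],[0,-0.007,-0.048,0,0,0],[0,-0.004,-0.048,0,0,0],[0,-0.002,-0.048,0,0,0],[0,-0.001,-0.048,0,0,0],[0,-0.0005,-0.048,0,0,0],[0,-0.0005,-0.048,0,0,0]]]' | egrep 'clock|pos|force'
python3 -m handwheel '[[[0,0.0005,0,0,0,0],[0,0.0005,0,0,0,0],[0,0.0005,0,0,0,0]]]' | egrep 'clock|pos|force'
```

```text
clock: 22.78
tool_pos: [0.4852, -0.1677, 0.1134]
contact_force: [-0.4, 4.5, 20.1]
Z+
clock: 23.53
tool_pos: [0.4716, -0.2005, 0.1132]
contact_force: [-4.8, -1.8, 24.0]
clock: 23.78
tool_pos: [0.4718, -0.2005, 0.1132]
contact_force: [-5.5, -1.0, 28.3]
Z-
clock: 24.53
tool_pos: [0.4523, -0.155, 0.1132]
contact_force: [-5.5, 6.5, 30.7]
clock: 24.78
tool_pos: [0.4525, -0.1551, 0.1131]
contact_force: [-4.1, 7.0, 34.5]
```

```bash

echo "X+"; python3 -m handwheel '[[[0,-0.008,0,0,0,0],[0.012,-0.008,0.012,0,0,0],[0.0235,-0.008,0.024,0,0,0],[0.0235,-0.006,0.024,0,0,0],[0.0235,-0.003,0.024,0,0,0],[0.0235,-0.0015,0.024,0,0,0],[0.0235,-0.001,0.024,0,0,0],[0.0235,-0.0005,0.024,0,0,0],[0.0235,-0.0005,0.024,0,0,0]]]' | egrep 'clock|pos|force'
echo "X-"; python3 -m handwheel '[[[0,-0.008,0,0,0,0],[-0.02,-0.008,0,0,0,0],[-0.047,-0.008,0,0,0,0],[-0.047,-0.007,0,0,0,0],[-0.047,-0.004,0,0,0,0],[-0.047,-0.002,0,0,0,0],[-0.047,-0.001,0,0,0,0],[-0.047,-0.0005,0,0,0,0],[-0.047,0,0,0,0,0],[-0.047,0,0,0,0,0]]]' | egrep 'clock|pos|force'
echo "Z+"; python3 -m handwheel '[[[0,-0.008,0,0,0,0],[0.012,-0.008,0.012,0,0,0],[0.0235,-0.008,0.0235,0,0,0],[0.0235,-0.006,0.0235,0,0,0],[0.0235,-0.003,0.0235,0,0,0],[0.0235,-0.0015,0.0235,0,0,0],[0.0235,-0.001,0.0235,0,0,0],[0.0235,0,0.0235,0,0,0],[0.0235,0,0.0235,0,0,0]]]' | egrep 'clock|pos|force'
python3 -m handwheel '[[[0,-0.012,0,0,0,0],[0,-0.04,0.02,0,0,0],[0,-0.08,0.05,0,0,0],[0,-0.08,0.05,0,0,0],[0,-0.08,0.05,0,0,0]]]' | egrep 'clock|pos|force'
python3 - <<'E'
from fit import *
np.set_printoptions(precision=4,suppress=True)
c=get_calibration('scene');im,c=snap('scene','s8',crop=(190,110,320,205),s=6)
print(fitcup(im,c,[.46,-.176],.055))
c=get_calibration('wrist');im,c=snap('wrist','w8',s=1.5);print(fitcup(im,c,[.46,-.176],.055))
E
```

```text
X+
clock: 25.53
tool_pos: [0.4413, -0.1888, 0.1132]
contact_force: [-4.8, -2.2, 27.0]
X-
clock: 26.37
tool_pos: [0.4841, -0.1673, 0.1133]
contact_force: [-1.0, 3.8, 23.6]
Z+
clock: 27.12
tool_pos: [0.4715, -0.1998, 0.1133]
contact_force: [-5.3, -1.9, 25.3]
clock: 27.53
tool_pos: [0.4947, -0.2464, 0.1929]
contact_force: [0.2, 0.2, -1.8]
(array([ 0.4635, -0.1766,  0.0554,  0.0342,  0.0184]), 65, np.float64(0.3004549225205016))
(array([ 0.4617, -0.1765,  0.0562,  0.029 , -0.0168]), 71, np.float64(0.26307417159895224))
```

View pics/s8.png

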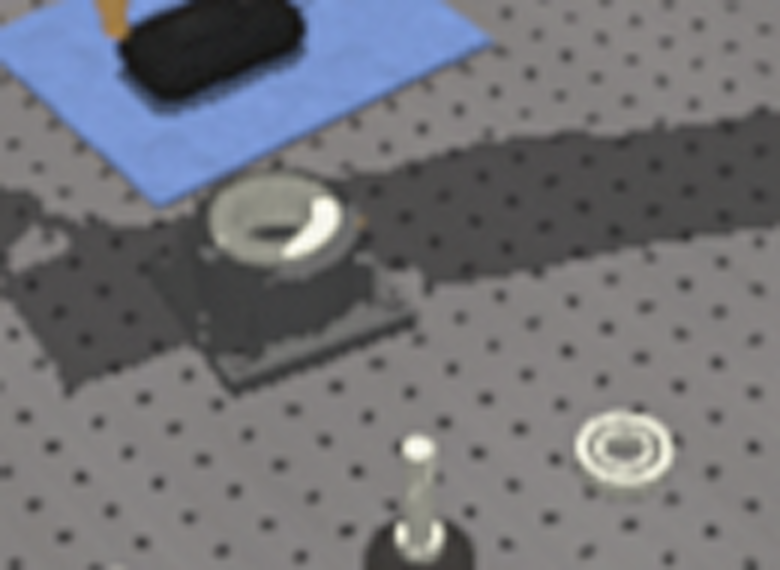

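View pics/w8.png

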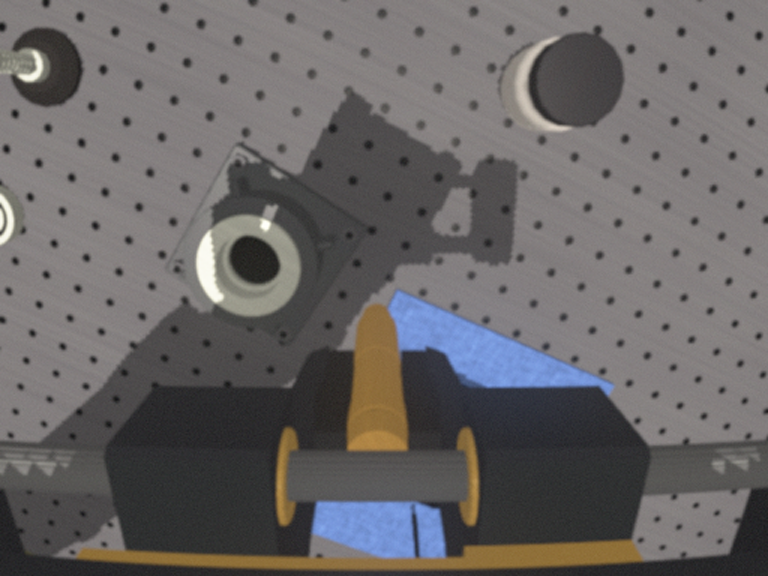

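The scene crop shows the flange seated on the boss with no visible gap, at about (280,220). In the wrist view the drift sits in the grip as before, with its tip at (377,304). All four points stop hard at TCP z 0.1132–0.1133 under 24–30 N, so the cup is home and I'm taking the drift back.

```bash

python3 -m handwheel '[[[-0.015,-0.01,-0.035,0,0,0],[-0.03,-0.02,-0.07,0,0,0],[-0.045,-0.02,-0.105,0,0,0],[-0.06,-0.02,-0.14,0,0,0],[-0.075,-0.02,-0.175,0,0,0],[-0.09,-0.02,-0.21,0,0,0],[-0.105,-0.02,-0.245,0,0,0],[-0.12,-0.02,-0.28,0,0,0],[-0.135,-0.02,-0.315,0,0,0],[-0.15,-0.02,-0.35,0,0,0],[-0.16,-0.02,-0.38,0,0,0],[-0.171,-0.02,-0.406,0,0,0]]]' | egrep 'clock|pos|force'
python3 -m handwheel '[[[0,0,0,0,0,0],[0,0,0,0,0,0],[0,0,0,0,0,0],[0,0,0,0,0,0],[0,0,0,0,0,0]]]' | egrep 'clock|pos|rot|force'
python3 - <<'E'
from h import *
snap('wrist','w9',s=1.5);s=r.get_state();print(s['tool_pos'],rel([.4811,.1936,.0687]))
c=get_calibration('wrist');print(proj(c,[.4815,.194,.04])*1.5)
E
```

```text
clock: 28.63
tool_pos: [0.4752, 0.1987, 0.2091]
contact_force: [-0.1, 0.2, -1.6]
clock: 29.05
tool_pos: [0.4787, 0.1938, 0.2106]
eef_rot: [0.15, -0.691, 0.691, -0.149]
contact_force: [0.3, -0.6, -1.8]
[0.47894857 0.19397784 0.21083526] [-0.002   0.1421  0.0011]
[379.22775785 247.26372258]
```

View pics/w9.png

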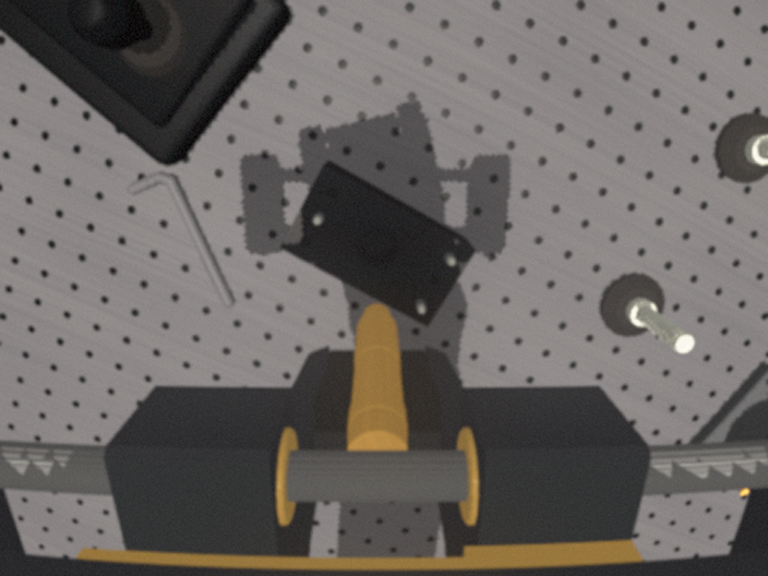

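The empty hole at (379,247) is where I predicted it, and the drift's tip is at (377,305). Lowering in two stages.

```bash

python3 -m handwheel '[[[-0.002,0.03,0.001,0,0,0],[-0.002,0.06,0.001,0,0,0],[-0.002,0.085,0.001,0,0,0],[-0.002,0.1,0.001,0,0,0],[-0.002,0.1,0.001,0,0,0],[-0.002,0.1,0.001,0,0,0],[-0.002,0.1,0.001,0,0,0]]]' | egrep 'clock|pos|force'
python3 -m handwheel '[[[0,0.004,0,0,0,0],[0,0.008,0,0,0,0],[0,0.012,0,0,0,0],[0,0.016,0,0,0,0],[0,0.016,0,0,0,0]]]' | egrep 'clock|pos|force'
```

```text
clock: 29.68
tool_pos: [0.4822, 0.1953, 0.1121]
contact_force: [-0.1, 0.1, -1.2]
clock: 30.1
tool_pos: [0.481, 0.1952, 0.0946]
contact_force: [-0.8, -0.7, -0.9]
```

```bash

python3 -m handwheel '[[[0,0.005,0.001,0,0,0],[0,0.01,0.001,0,0,0],[0,0.015,0.001,0,0,0],[0,0.02,0.001,0,0,0],[0,0.0235,0.001,0,0,0],[0,0.0235,0.001,0,0,0],[0,0.0235,0.001,0,0,0]]]' | egrep 'clock|pos|force'
python3 -m handwheel '[[[0,0.0005,0,0,0,0],[0,0.001,0,0,0,0],[0,0.001,0,0,0,0]]]' | egrep 'clock|pos|force'
```

```text
clock: 30.68
tool_pos: [0.4816, 0.1944, 0.0714]
contact_force: [-0.9, 0.5, -1.1]
clock: 30.93
tool_pos: [0.4819, 0.1945, 0.0708]
contact_force: [-0.0, 0.6, -2.1]
```

```bash

python3 -m handwheel '[[[0,0.0005,0,0,0,0],[0,0.001,0,0,0,0],[0,0.0015,0,0,0,0],[0,0.0015,0,0,0,0]]]' | egrep 'clock|pos|force'
python3 -m handwheel '[[[0,0.0005,0,0,0,0],[0,0.0005,0,0,0,0]]]' | egrep 'clock|pos|force'
```

```text
clock: 31.27
tool_pos: [0.4818, 0.1944, 0.0692]
contact_force: [-0.0, 0.1, -1.0]
clock: 31.43
tool_pos: [0.4818, 0.1944, 0.0687]
contact_force: [-0.5, -0.3, -1.6]
```

```bash

python3 -m handwheel '[[[0,0.0005,0,0,0,0],[0,0.0005,0,0,0,0],[0,0.0005,0,0,0,0]]]' | egrep 'clock|pos|force'
python3 -m handwheel '[[[0,0.0005,0,0,0,0],[0,0.0005,0,0,0,0],[0,0.0005,0,0,0,0]]]' | egrep 'clock|pos|force'
```

```text
clock: 31.68
tool_pos: [0.4819, 0.1945, 0.0686]
contact_force: [-0.7, -1.1, 4.6]
clock: 31.93
tool_pos: [0.482, 0.1945, 0.0685]
contact_force: [-1.5, 0.4, 8.7]
```

```bash

python3 -m handwheel '[[[0,-0.0005,0,0,0,0],[0,-0.0005,0,0,0,0],[0,-0.0005,0,0,0,0],[0,-0.0005,0,0,0,0],[0,-0.0005,0,0,0,0],[0,-0.0005,0,0,0,0],[0,-0.0005,0,0,0,0],[0,-0.0005,0,0,0,0],[0,-0.0005,0,0,0,0],[0,-0.0005,0,0,0,0],[0,-0.0005,0,0,0,0],[0,-0.0005,0,0,0,0]]]' 0.6
python3 -m handwheel '[[[0,-0.02,0,0,0,0],[0,-0.05,0,0,0,0],[0,-0.09,0,0,0,0],[0,-0.13,0,0,0,0],[0,-0.17,0,0,0,0],[0,-0.17,0,0,0,0],[0,-0.17,0,0,0,0]]]'
python3 - <<'E'
from h import *
snap('wrist','w10',s=1.5);print(r.get_state()['clock'])
E
```

```text
clock: 32.93
tool_pos: [0.4818, 0.1944, 0.0682]
eef_rot: [0.15, -0.691, 0.691, -0.15]
contact_force: [0.6, -0.0, 0.1]
opening: 0.798
clock: 33.52
tool_pos: [0.4831, 0.195, 0.2404]
eef_rot: [-0.148, 0.691, -0.691, 0.152]
contact_force: [0.3, 0.7, 0.3]
opening: 0.8
33.5667
```

```bash
python3 - <<'E'
from h import *
np.set_printoptions(precision=3,suppress=True)
c=get_calibration('wrist');im=snapshot('wrist')
print('expect top',proj(c,[.4815,.194,.11]),'hole',proj(c,[.4815,.194,.04]),[(b['bbox'],b['confidence']) for b in boxes_of('drift','wrist')[:1]])
h=cv2.cvtColor(im,cv2.COLOR_RGB2HSV);m=((h[...,0]<25)&(h[...,1]>120)&(h[...,2]>90)).astype(np.uint8);m[260:]=0
n,_,st,ce=cv2.connectedComponentsWithStats(m);print([(s,k) for s,k in zip(st[1:],ce[1:]) if s[4]>40])
snapshot('scene')
for n in ['drift','foot_a','ball_bearing','cup','screw_jar','mouse','hex_key']:print(n,[(np.round(b['bbox']),round(b['confidence'],2)) for b in boxes_of(n,'scene')[:2]])
print(r.get_state()['clock'])
E
```

```text
expect top [252.007 179.997] hole [251.815 161.798] [([241.8, 152.7, 264.9, 188.7], 0.61)]
[(array([241, 152,  20,  39, 616], dtype=int32), array([250.669, 172.042]))]
drift [(array([151., 139., 175., 167.]), 0.6)]
foot_a [(array([204., 208., 222., 236.]), 0.64), (array([248., 182., 270., 210.]), 0.54)]
ball_bearing [(array([212., 143., 261., 176.]), 0.59), (array([287., 178., 299., 197.]), 0.54)]
cup [(array([225., 138., 244., 153.]), 0.58)]
screw_jar [(array([150., 140., 175., 169.]), 0.7), (array([289., 182., 305., 194.]), 0.19)]
mouse [(array([209., 102., 241., 127.]), 0.77)]
hex_key [(array([369., 247., 392., 291.]), 0.57)]
34.0667
```

```bash
python3 -c "
from plant import job
print(job.finish_job())"
```

```text
the job is handed in; nothing more can be done
None
```

I tapped the cup home with the drift, stood the drift back in its hole, let go, and handed the job in at about 34 s. No verdict came back.

- **Tapping:** I worked round four points on the rim in 1–2 mm steps, alternating opposite sides. The highest wrist force reading was about 35 N. Forces were read only at the end of each move, so brief peaks in between would not show.
- **Cup home:** on the last round all four points turned hard at the same tool height, within 0.3 mm, under about 23–35 N. That height matches the expected home level. The scene picture showed no visible gap under the flange.
- **Drift:** it touched the bottom of the hole, and the gripper then opened and moved clear. In the last wrist image the drift stands upright where expected.
- **Bystanders:** the bystander boxes in the last scene image match the start to within a few pixels.

Some checks disagreed or could not be made:
- **Outline fit:** my fits of the flange outline gave residual tilts of 0.03–0.04 rad. The two cameras disagreed on direction, so I took this as noise and trusted the hard stops.
- **Drift in scene view:** the detector reported the jar as the drift in the final scene image. Only the wrist camera confirmed where the drift stands.
- **Last picture:** I could not view it because the 12-picture limit was reached, so I checked it numerically.

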